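# Fill the ink-pad tube to its line

### The job

Stack the two identical round ink-pad tins (the thicker ones of the narrow size) flat on one another inside the slotted wooden tube on the desk, so that the top of the stack comes level with the black line marked on the tube. Lower each tin in gently through the top rather than dropping it, and leave both lying flat in the tube.

Things in the scene. Friction and masses are not known exactly. Their poses are not given: they have to be found in the camera images.
- tube: upright wooden tube, fixed, empty. Origin: centre of its underside, z up. Round base 90 mm across, 12 mm thick (its top is the tube's floor). Two curved walls (inner diameter 72, 6 mm thick, rim 74 mm above the desk) stand on its +x and -x sides; two open slots 48 mm wide face its own +y and -y, floor to rim, so fingers closing along its y axis can go down with a tin
- tube_mark (a point): the point on the tube's axis at the height of the black line that runs round both walls, 52 mm above the tube's floor and 64 mm above the desk; axes as the tube's
- tin_a_center (a point): one plain closed steel ink-pad tin, 56 mm in diameter, 26 mm high, about 90 g, lying flat on the desk. This point is its centre, 13 mm above its underside; z up. The two are alike, either may go first. Not meant: a thin tin of the same diameter (10 mm high), a wide tin (88 mm across), a tape roll (76 mm ring)
- tin_b_center (a point): the other plain closed steel ink-pad tin, 56 mm in diameter, 26 mm high, about 90 g, lying flat on the desk. This point is its centre, 13 mm above its underside; z up. The two are alike, either may go first. Not meant: a thin tin of the same diameter (10 mm high), a wide tin (88 mm across), a tape roll (76 mm ring)

How it is judged:
By the outcome, as a careful person would: the job done as asked, in the order asked, and still so for the second after the job is handed in, with the robot touching nothing.
It also fails if it takes over 54 s, if anything falls off the work surface, if the arm or the gripper's body presses on something with over 40 N, if the wrist force passes 120 N, or if a joint passes its speed limit or range.

### The arm

A 7-joint arm with a two-finger parallel gripper is mounted at the origin on the work surface. World frame = base frame: x ahead of the robot, y to its left, z up, the work surface at z = 0. Lengths are in mm, angles in rad, forces in N, time in s.
With the tool pointing down it reaches from about 400 to 875 mm from the base axis. Payload 4.4 kg.
Tool frame: the origin (TCP) lies midway between the tips of the shut fingers; the grasp point (between the pads) lies 19 mm behind it (ctrl.grip_point_offset is the distance from the TCP to the grasp point, in mm); z points along the fingers, y is the direction in which the jaws open and shut (so a half turn about z gives the same grasp; the last joint's range is limited). The gripper opens to 85 mm and grips with 20 to 120 N. Pads are 22 mm wide; open, the fingers measure 114 mm over their backs; the gripper's body (76 mm by 85 mm) begins 54 mm behind the grasp point. The pads swing forward as they close: fully open they stand 13 mm farther back than shut.
Start: joints at [1.277, 0.628, 0.038, 1.517, -0.027, 0.996, -0.02], TCP at [146.821, -633.215, 210.013] pointing down, gripper open.
Joint ranges: [-3.06, 3.06], [-0.37, 2.12], [-1.25, 1.32], [0.18, 2.47], [-1.1, 4.24], [0.23, 1.98], [-2.94, 2.94]. Speed limits (rad/s): [2.57, 2.57, 3.14, 3.14, 3.14, 3.14, 3.14].

### API

Orientations are given as [roll, pitch, yaw] about the fixed x, y, z axes, in that order (R = Rz(yaw) Ry(pitch) Rx(roll)).
In Python, from cell import ctrl, imaging, models gives the robot as it stands. The module is installed in compiled form; this text tells all that it offers.
- The arm moves only by the tool drive_tool, never from a script. Its argument "deltas" is text: rows parted by semicolons, each of 5 numbers parted by spaces: the shift along the tool's x, y, z in m, then the turn about the tool's z in degrees, then the finger opening in m, from 0 to 0.0854. A call has 1 to 12 rows; each row is the pose to reach, as a shift and turn from the pose commanded when the call began, along the tool's axes at that moment; what a row does not reach only later rows make up. A row lasts 1/8 s, in which the tool goes at most 62.5 mm and 10.7 degrees, less where a joint would pass 70% of its speed; a pose out of reach is approached as far as the arm can. A call with a gripper value outside its range is refused whole. The fingers move at their own pace and stop on an object; the grip force is fixed at half the most. Time passes only in rows, so rows that repeat a pose let the fingers close. It gives the time, the measured TCP pose, the force and the opening at its end, in the units of the state.
- ctrl.read_state(): the state, without advancing time (a new reading comes with each control period).
- imaging.get_image(name): name is "scene" or "top" or "wrist"; returns a dict with "color" (420x560x3 uint8, red, green, blue), "range_z" (420x560 float32, mm along the optical axis (not along the pixel's ray), 0 where there is no reading), "vfov" (degrees; the focal length in pixels is half the picture's height over the tangent of half this angle, whatever the lens; pixels are square), "cx", "cy" (the principal point, pixels), "extrinsics" (4x4, takes a point from camera to world coordinates). Camera axes: x right, y down, z forward; pixel columns grow to the right and rows downward; lengths in mm; the calibration is good to about 2 mm. A picture is of the moment at which its call begins.
- ctrl.finish_job(): hands the job in, once; it reports no verdict.
Trained networks look in a picture, given as the dict that the camera call returned (one of the last four; its "shot" number tells which), for a name from the list of things; names that differ only in an ending like _2 or _b are one class to them, and where a whole thing is asked for, a point or a joint stands for the part that bears it (a point fixed in the world has none). Each returns a list of dicts, best first, with "score" (0 to 1); they miss things now and then, are a little off and sometimes report something else, mostly with a low value. They report only what shows in the picture. A call takes as long as a camera call.
- models.spot_in(picture, thing): "point" ([column, row] in pixels, amid what is visible of it).
- models.landmark_of(picture, thing): "point" ([column, row] in pixels: a listed point, or the origin of a listed thing).
The state is a dict: "clock": time; "qpos": joint angles; "qd": joint speeds; "tau": joint torques, N m; "eef_pos": TCP position; "tool_rot": TCP orientation; "force": force on the tool from outside, world axes, zero at the start; "torque": the same for the moment, N m; "width": finger opening in mm.
Only numpy, scipy, OpenCV 4.12 (cv2) and the standard library are available. Lean on these libraries where they do the work, as an engineer would, in place of code of your own. Each camera call takes 0.05 s, during which the arm holds its last target.

## Working session

There is one attempt and no reset: what is moved stays moved. The work goes in short steps, Python scripts to look and compute and a tool call to move; the robot and the scene stay as the last step left them, time stands still between calls to the robot, and variables do not carry over. Pictures are saved under pics/ and viewed, and the job is handed in when it is done.

Besides the shell and the picture viewer there is one more tool, called as name(argument=value, ...) on one line, values as JSON. drive_tool: Moves the arm, as the interface text tells. Its arguments: {"type":"object","properties":{"deltas":{"type":"string"}},"required":["deltas"]}

```bash
mkdir -p pics; cat > h.py <<'E'
import numpy as np, cv2
from cell import ctrl, imaging, models
def pw(im,u,v,z=None):
    f=im["color"].shape[0]/2/np.tan(np.radians(im["vfov"])/2)
    d=im["range_z"]; E=np.array(im["extrinsics"])
    r=np.array([(u-im["cx"])/f,(v-im["cy"])/f,1.0])
    if z is None:
        p=r*d[int(round(v)),int(round(u))]
        return E[:3,:3]@p+E[:3,3]
    w=E[:3,:3]@r; t=(z-E[2,3])/w[2]; return E[:3,3]+t*w
def cloud(im):
    f=im["color"].shape[0]/2/np.tan(np.radians(im["vfov"])/2)
    d=im["range_z"]; E=np.array(im["extrinsics"]); h,w=d.shape
    u,v=np.meshgrid(np.arange(w),np.arange(h))
    P=np.stack([(u-im["cx"])/f*d,(v-im["cy"])/f*d,d],-1)
    return P@E[:3,:3].T+E[:3,3]
def save(im,n): cv2.imwrite("pics/"+n+".png",im["color"][:,:,::-1])
E
python3 - <<'E'
from h import *
print(ctrl.read_state())
for n in("top","scene"):
    im=imaging.get_image(n); save(im,n+"1"); print(n,im["vfov"],np.round(im["extrinsics"],3).tolist())
    for t in("tube","tube_mark","tin_a_center"):
        for f in(models.spot_in,models.landmark_of):
            for r in f(im,t): 
                u,v=r["point"]; print(n,t,f.__name__,np.round([u,v],1),round(r["score"],2),np.round(pw(im,u,v),0), np.round(pw(im,u,v,13 if 'tin' in t else 64 if 'mark' in t else 0),0))
E
```

```text
{'clock': 0.0, 'qpos': array([ 1.27719162,  0.62933258,  0.03840573,  1.51836419, -0.0270007 ,
        0.99626841, -0.02000603]), 'qd': array([-0.00103585, -0.00011609, -0.00012854, -0.00206525,  0.00010737,
        0.0015345 , -0.00167117]), 'tau': array([ 1.78498358e-04, -5.63389099e+01,  1.22605585e+00, -1.93441057e+01,
        1.09418220e-02,  1.05600359e-02,  8.63853586e-06]), 'eef_pos': array([ 146.69798543, -632.56093903,  209.09844215]), 'tool_rot': array([-3.13973685e+00,  1.67904236e-06,  2.27827681e-01]), 'force': array([-0.42358904,  0.42294566, -0.53344659]), 'torque': array([-0.00192609, -0.03829765,  0.00677998]), 'width': 85.45500932691826}
top 47.87581074664357 [[0.021, -0.993, 0.113, 398.053], [-0.999, -0.018, 0.026, -40.687], [-0.024, -0.114, -0.993, 1014.784], [0.0, 0.0, 0.0, 1.0]]
top tube call [242.3 217.3] 0.79 [500.  56.   9.] [501.  57.   0.]
top tube call [241.7 219.5] 0.91 [495.  58.   9.] [496.  58.   0.]
top tube_mark call [242.4 215.4] 0.57 [503.  56.  12.] [498.  51.  64.]
top tube_mark call [239.7 214.4] 0.94 [506.  62.   8.] [500.  57.  64.]
top tin_a_center call [362.1 169.8] 0.66 [ 604. -197.   23.] [ 606. -198.   13.]
top tin_a_center call [156.2 167. ] 0.67 [603. 242.  27.] [605. 246.  13.]
scene 42.638096966464744 [[0.069, 0.853, -0.518, 1057.46], [0.998, -0.057, 0.04, -63.957], [0.004, -0.519, -0.855, 947.47], [0.0, 0.0, 0.0, 1.0]]
scene tube call [313.4 212.8] 0.87 [493.  57.  13.] [485.  58.  -0.]
scene tube call [312.7 220.1] 0.58 [540.  47.  63.] [503.  55.   0.]
scene tube_mark call [311.9 203.7] 0.87 [471.  56.  13.] [503.  49.  64.]
scene tin_a_center call [414.5 253.3] 0.76 [603. 240.  23.] [598. 244.  13.]
scene tin_a_center call [416.  251.9] 0.9 [601. 243.  25.] [595. 247.  13.]
```

View pics/top1.png

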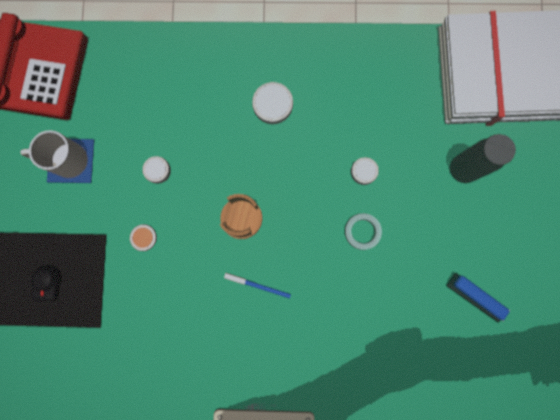

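View pics/scene1.png

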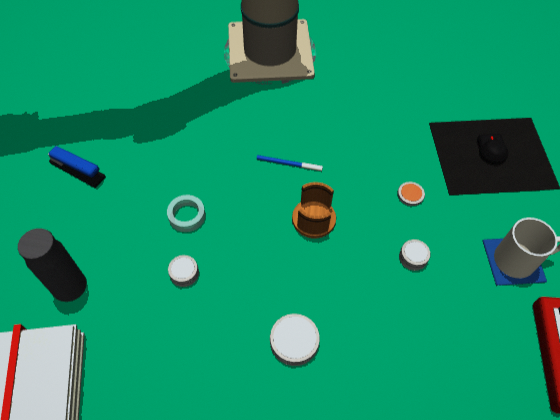

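The top view shows two white narrow tins at (156,169) and (365,170), the tube at (241,216), the orange thin tin at (143,238), the wide tin at (272,102) and the tape ring at (364,231). Next I measure heights, centres and the tube's yaw from depth.

```bash
python3 - <<'E'
from h import *
for n in("top","scene"):
    im=imaging.get_image(n); C=cloud(im)
    pts=C[im["range_z"]>0]
    print(n)
    for nm,c in(("A",(605,-197)),("B",(604,243)),("thin",(450,265)),("tube",(500,55))):
        m=np.hypot(pts[:,0]-c[0],pts[:,1]-c[1])<(65 if nm=="tube" else 50)
        q=pts[m]; dz=np.median(q[np.hypot(q[:,0]-c[0],q[:,1]-c[1])>47,2])
        if nm!="tube":
            t=q[q[:,2]>dz+5]; top=np.percentile(t[:,2],80)
            t=t[t[:,2]>top-4]
            (x,y),r=cv2.minEnclosingCircle(t[:,:2].astype(np.float32))
            print(nm,"desk",round(dz,1),"top",round(top,1),"cen",np.round([x,y,r],1),"mean",np.round(t.mean(0),1),len(t))
        else:
            print("desk",dz, np.percentile(q[:,2],[50,90,97,99]))
            w=q[q[:,2]>60]
            print(len(w))
            w=w[w[:,2]>np.percentile(w[:,2],40)]
            # circle fit
            from scipy.optimize import least_squares
            s=least_squares(lambda p:np.hypot(w[:,0]-p[0],w[:,1]-p[1])-39,[500,55],loss="soft_l1").x
            a=np.arctan2(w[:,1]-s[1],w[:,0]-s[0]); yaw=0.5*np.angle(np.exp(2j*a).mean())
            print("tube fit",s,"yaw deg",np.degrees(yaw),np.abs(np.exp(2j*a).mean()), np.round(np.sort(np.degrees(a))[::10]))
            b=q[(q[:,2]>7)&(q[:,2]<16)]; print("base",cv2.minEnclosingCircle(b[:,:2].astype(np.float32)), b[:,2].mean())
    if n=="top":
        c=cv2.resize(im["color"][175:260,195:290,::-1],None,fx=6,fy=6,interpolation=cv2.INTER_CUBIC); cv2.imwrite("pics/tubetop.png",c)
E
```

```text
top
A desk -1.2 top 26.5 cen [ 604.5 -202.3   28. ] mean [ 604.4 -201.8   25.3] 489
B desk -1.1 top 26.6 cen [599.7 245.2  27.8] mean [599.4 244.9  25.6] 474
thin desk -0.9 top 10.9 cen [453.3 269.2  28.3] mean [453.2 269.2   9.7] 481
desk -1.1191756117642626 [ 7.8887888  44.42620592 73.15674738 74.43768863]
253
tube fit [499.71239917  59.3975066 ] yaw deg -14.174332424627288 0.5979582326182689 [-178. -167. -151.  -53.  -42.  -32.  -21.   -8.    1.   14.   28.  122.
  133.  149.  163.  177.]
base ((499.68841552734375, 59.66883850097656), 44.90796661376953) 10.946339480558422
scene
A desk -1.3 top 26.5 cen [ 605.6 -205.2   28.5] mean [ 606.8 -204.8   25.4] 604
B desk -1.5 top 25.8 cen [601.  241.   28.7] mean [602.  241.9  24.8] 557
thin desk -1.8 top 10.1 cen [455.  266.6  29. ] mean [456.  266.5   8.9] 428
desk -1.4169512506098272 [10.52131605 66.04756571 72.88955871 74.46170987]
411
tube fit [501.74195485  56.62431852] yaw deg -13.567857905409792 0.5824345339394481 [-178. -171. -161. -152. -144.  -54.  -47.  -39.  -31.  -24.  -16.   -9.
   -3.    5.   11.   20.   29.  119.  127.  134.  142.  151.  159.  168.
  177.]
base ((502.1734924316406, 56.414119720458984), 45.04414367675781) 10.916755136352768
```

View pics/tubetop.png

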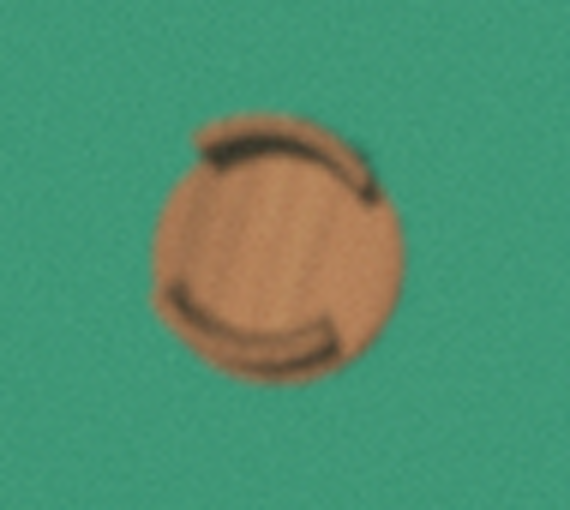

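```bash
cat >> h.py <<'E'
from scipy.spatial.transform import Rotation as Ro
def plan(x,y,z,yawdeg):
    s=ctrl.read_state(); p=np.array(s["eef_pos"]); R=Ro.from_euler("xyz",s["tool_rot"]).as_matrix()
    d=R.T@(np.array([x,y,z])-p)/1000
    yaw=np.degrees(s["tool_rot"][2]); t=-((yawdeg-yaw+180)%360-180)
    print("pos",np.round(p,1),"yaw",round(yaw,2),"rot",np.round(np.degrees(s["tool_rot"]),2),"F",np.round(s["force"],1),"w",round(s["width"],1),"t",round(s["clock"],2),"q7",round(s["qpos"][6],2)); print("shift",np.round(d,4),"turn",round(t,2))
E
python3 - <<'E'
from h import *
im=imaging.get_image("top"); C=cloud(im); pts=C[im["range_z"]>0]
h=pts[pts[:,2]>80]
for k in np.unique(np.round(h[:,:2]/60).astype(int),axis=0):
    m=(np.round(h[:,:2]/60).astype(int)==k).all(1)
    if m.sum()>5: print(k*60,h[m,2].max().round(),m.sum())
plan(605,-203.5,190,-14)
E
```

```text
[ 600 -420] 178.0 1181
[ 600 -360] 169.0 165
[600 420] 104.0 232
[600 480] 102.0 177
[ 660 -420] 178.0 234
[660 420] 103.0 113
[660 480] 103.0 132
pos [ 146.8 -633.2  210. ] yaw 13.05 rot [180.    -0.    13.05] F [0.9 0.8 0.3] w 85.2 t 0.85 q7 -0.02
shift [ 0.5434 -0.3152  0.02  ] turn 27.05
```

drive_tool(deltas="0.543 -0.315 0 27 0.0854;0.543 -0.315 0 27 0.0854;0.543 -0.315 0 27 0.0854;0.543 -0.315 0 27 0.0854;0.543 -0.315 0 27 0.0854;0.543 -0.315 0 27 0.0854;0.543 -0.315 0 27 0.0854;0.543 -0.315 0 27 0.0854;0.543 -0.315 0 27 0.0854;0.543 -0.315 0 27 0.0854;0.543 -0.315 0 27 0.0854;0.543 -0.315 0 27 0.0854")

```text
clock: 2.35
eef_pos: [604.4, -203.8, 209.8]
tool_rot: [3.141, 0.001, -0.243]
force: [-0.6, -0.8, 0.3]
width: 85.3
```

```bash
python3 - <<'E'
from h import *
plan(605,-203.5,100,-14)
im=imaging.get_image("wrist"); save(im,"w1"); print(np.round(im["extrinsics"],2).tolist())
for r in models.landmark_of(im,"tin_a_center"):
    u,v=r["point"]; print(u,v,r["score"],pw(im,u,v),pw(im,u,v,13))
C=cloud(im);q=C[im["range_z"]>0]; q=q[np.hypot(q[:,0]-605,q[:,1]+203)<50]; 
t=q[(q[:,2]>20)&(q[:,2]<34)]; print(np.median(t[:,2]),cv2.minEnclosingCircle(t[:,:2].astype(np.float32)),t.mean(0),len(t))
E
```

```text
pos [ 604.4 -203.8  209.8] yaw -13.9 rot [ 1.7996e+02  4.0000e-02 -1.3900e+01] F [-0.6 -0.8  0.3] w 85.3 t 2.35 q7 -1.44
shift [ 0.0006 -0.0005  0.1098] turn 0.1
[[-0.24, -0.92, -0.31, 684.7], [-0.97, 0.23, 0.08, -223.04], [0.0, 0.32, -0.95, 372.21], [0.0, 0.0, 0.0, 1.0]]
25.117406425302534 ((604.5408935546875, -202.801513671875), 27.864219665527344) [ 605.37262477 -203.02847287   25.07509346] 2496
```

View pics/w1.png

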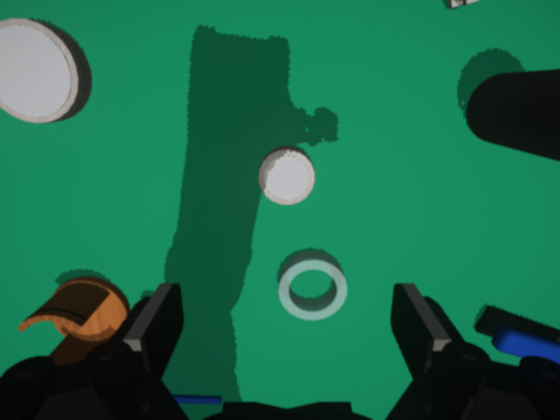

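The wrist view shows the tin at (287,176) between the open fingers, which agrees with the top fit at about (604.7, -203). The tape ring at (313,290) is clear of the fingers. Descending.

drive_tool(deltas="0 -0.0005 0.06 0 0.0854;0 -0.0005 0.12 0 0.0854;0 -0.0005 0.165 0 0.0854;0 -0.0005 0.185 0 0.0854;0 -0.0005 0.2 0 0.0854;0 -0.0005 0.209 0 0.0854;0 -0.0005 0.209 0 0.0854;0 -0.0005 0.209 0 0.05;0 -0.0005 0.209 0 0.05;0 -0.0005 0.209 0 0.05;0 -0.0005 0.209 0 0.05;0 -0.0005 0.209 0 0.05")

```text
clock: 3.95
eef_pos: [605.3, -203.4, 1.8]
tool_rot: [3.142, -0.001, -0.243]
force: [-0.7, 0.4, 5.5]
width: 50.1
```

```bash
python3 - <<'E'
from h import *
plan(605,-203.5,150,-14)
im=imaging.get_image("wrist"); save(im,"w2")
E
```

```text
pos [ 605.3 -203.4    1.8] yaw -13.95 rot [ 1.800e+02 -7.000e-02 -1.395e+01] F [-0.7  0.4  5.5] w 50.1 t 3.95 q7 -1.4
shift [-1.000e-04  2.000e-04 -1.482e-01] turn 0.05
```

View pics/w2.png

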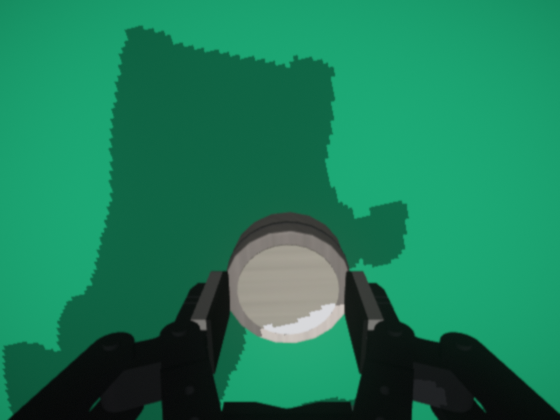

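drive_tool(deltas="0 0 0 0 0.035;0 0 0 0 0.035;0 0 0 0 0.035;0 0 0 0 0.035")

```text
clock: 4.5
eef_pos: [606.9, -204.1, 3.8]
tool_rot: [3.141, -0.005, -0.244]
force: [-1.9, 0.8, 16.4]
width: 35.2
```

```bash
python3 - <<'E'
from h import *
plan(605,-203.5,150,-14)
im=imaging.get_image("wrist"); save(im,"w3")
C=cloud(im); 
for v in (260,275,290,305,320,340):
    print(v,[np.round(C[v,u],0).tolist() for u in (215,225,240,285,330,345,355,365)])
E
```

```text
pos [ 606.9 -204.1    3.8] yaw -13.96 rot [179.98  -0.27 -13.96] F [-1.9  0.8 16.4] w 35.2 t 4.5 q7 -1.4
shift [-1.300e-03 -1.000e-04 -1.462e-01] turn 0.04
260 [[616.0, -168.0, -1.0], [615.0, -173.0, -2.0], [624.0, -187.0, 24.0], [620.0, -206.0, 25.0], [615.0, -225.0, 25.0], [600.0, -232.0, -1.0], [599.0, -237.0, -2.0], [598.0, -242.0, -1.0]]
275 [[609.0, -166.0, 0.0], [607.0, -171.0, -1.0], [622.0, -188.0, 35.0], [613.0, -204.0, 26.0], [613.0, -223.0, 33.0], [611.0, -229.0, 33.0], [590.0, -236.0, -2.0], [589.0, -241.0, -1.0]]
290 [[620.0, -178.0, 39.0], [623.0, -184.0, 46.0], [621.0, -189.0, 45.0], [606.0, -202.0, 25.0], [608.0, -222.0, 37.0], [612.0, -227.0, 45.0], [607.0, -231.0, 40.0], [605.0, -235.0, 38.0]]
305 [[620.0, -180.0, 50.0], [622.0, -185.0, 56.0], [616.0, -188.0, 47.0], [598.0, -201.0, 25.0], [602.0, -220.0, 38.0], [612.0, -226.0, 56.0], [611.0, -229.0, 55.0], [606.0, -233.0, 50.0]]
320 [[624.0, -184.0, 66.0], [621.0, -186.0, 63.0], [611.0, -186.0, 49.0], [591.0, -199.0, 26.0], [597.0, -219.0, 40.0], [611.0, -225.0, 62.0], [613.0, -228.0, 66.0], [614.0, -231.0, 68.0]]
340 [[623.0, -186.0, 76.0], [623.0, -189.0, 77.0], [604.0, -185.0, 52.0], [579.0, -196.0, 23.0], [554.0, -215.0, -2.0], [606.0, -223.0, 66.0], [614.0, -226.0, 76.0], [613.0, -229.0, 76.0]]
```

View pics/w3.png

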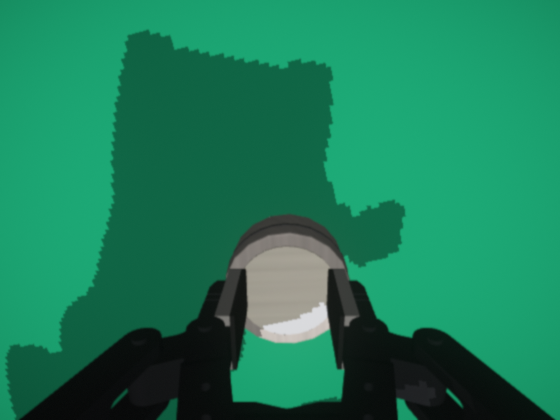

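The fingers slid over the top of the tin instead of gripping it: opening 35 mm, 16 N up. I'll open, then measure where the fingertips really are relative to the TCP.

drive_tool(deltas="0 0 0 0 0.0854;0 0 0 0 0.0854;0 0 0 0 0.0854;0 0 0 0 0.0854;0 0 0 0 0.0854")

```text
clock: 5.18
eef_pos: [604.7, -203.2, 0.8]
tool_rot: [-3.142, 0.0, -0.243]
force: [-0.4, 0.3, -1.0]
width: 85.2
```

```bash
python3 - <<'E'
from h import *
print(ctrl.grip_point_offset)
plan(605,-203.5,150,-14)
im=imaging.get_image("wrist"); save(im,"w4")
C=cloud(im); s=ctrl.read_state(); R=Ro.from_euler("xyz",s["tool_rot"]).as_matrix()
T=(C-s["eef_pos"])@R
q=T[im["range_z"]>0]
q=q[(np.abs(q[:,1])<65)&(np.abs(q[:,1])>35)&(np.abs(q[:,0])<20)]
w=q[q[:,2]<-4]
for s_ in(1,-1):
  k=w[w[:,1]*s_>0]
  for zb in range(-60,0,4):
    b=k[(k[:,2]>=zb)&(k[:,2]<zb+4)]
    if len(b)>3: print(s_,zb,len(b),b.min(0).round(1),b.max(0).round(1))
t=C[(im["range_z"]>0)]; t=t[(np.hypot(t[:,0]-605,t[:,1]+203)<45)&(t[:,2]>20)&(t[:,2]<30)]
print(cv2.minEnclosingCircle(t[:,:2].astype(np.float32)),t.mean(0))
im=imaging.get_image("scene"); save(im,"s4")
c=cv2.resize(im["color"][180:320,120:260,::-1],None,fx=4,fy=4,interpolation=cv2.INTER_CUBIC); cv2.imwrite("pics/s4c.png",c)
E
```

```text
18.700000000000003
pos [ 604.7 -203.2    0.8] yaw -13.95 rot [-1.800e+02  2.000e-02 -1.395e+01] F [-0.4  0.3 -1. ] w 85.2 t 5.17 q7 -1.4
shift [ 0.0004  0.0002 -0.1492] turn 0.05
1 -60 493 [-11.8  41.4 -60. ] [ 11.5  55.9 -56. ]
1 -56 440 [-11.5  41.5 -56. ] [ 11.7  55.9 -52. ]
1 -52 404 [-11.7  41.4 -52. ] [ 11.6  55.9 -48. ]
1 -48 376 [-12.3  41.4 -48. ] [ 11.4  56.2 -44. ]
1 -44 318 [-12.1  41.5 -44. ] [ 11.7  55.3 -40. ]
1 -40 243 [-11.7  41.4 -40. ] [ 11.3  53.6 -36. ]
1 -36 95 [-11.   41.6 -36. ] [  9.8  42.5 -32.2]
-1 -60 484 [-11.4 -57.  -60. ] [ 11.6 -42.9 -56. ]
-1 -56 436 [-12.2 -57.4 -56. ] [ 11.6 -42.9 -52. ]
-1 -52 403 [-11.3 -57.5 -52. ] [ 11.6 -42.9 -48. ]
-1 -48 378 [-11.2 -57.3 -48. ] [ 11.5 -42.8 -44. ]
-1 -44 324 [-11.6 -56.9 -44. ] [ 11.5 -42.9 -40. ]
-1 -40 245 [-11.7 -55.4 -40. ] [ 11.4 -42.8 -36. ]
-1 -36 88 [-10.3 -43.9 -36. ] [  9.3 -43.  -32.4]
((604.7410888671875, -202.9304962158203), 28.156452178955078) [ 607.01684236 -203.55120042   24.93705704]
```

View pics/w4.png

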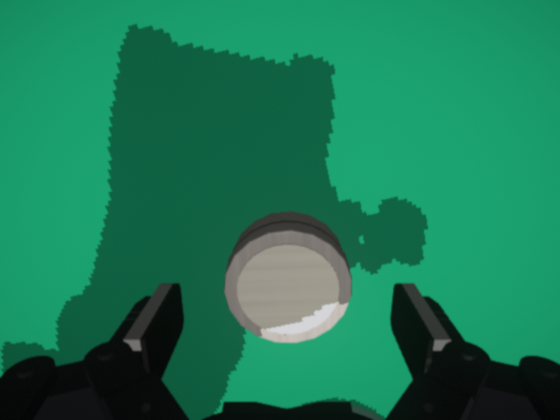

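View pics/s4c.png

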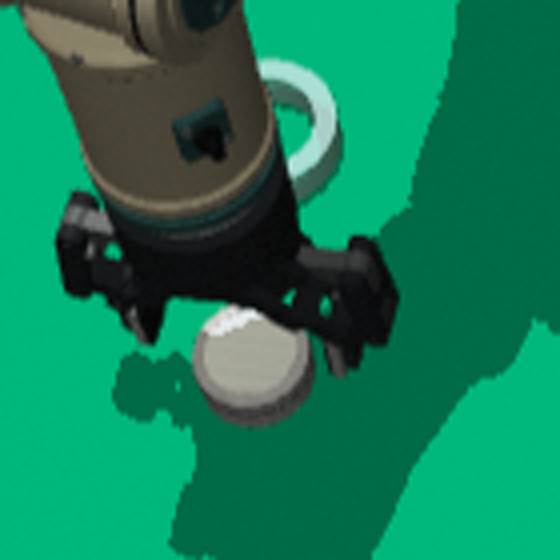

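The true fingertips sit about 20 mm farther back than the TCP note suggests: 33 mm behind it when open, roughly 25 mm behind at 56 mm opening. The tin hasn't moved (604.7, -202.9), so I go 21 mm deeper and close again.

drive_tool(deltas="0 0 0.01 0 0.0854;0 0 0.018 0 0.0854;0 0 0.021 0 0.0854;0 0 0.021 0 0.05;0 0 0.021 0 0.05;0 0 0.021 0 0.05;0 0 0.021 0 0.05;0 0 0.021 0 0.05;0 0 0.021 0 0.05")

```text
clock: 6.4
eef_pos: [605.3, -203.4, -19.5]
tool_rot: [3.142, -0.001, -0.244]
force: [0.0, -0.4, 5.9]
width: 54.2
```

```bash
python3 - <<'E'
from h import *
plan(605,-203.5,150,-14)
im=imaging.get_image("wrist"); save(im,"w5")
E
```

```text
pos [ 605.3 -203.4  -19.5] yaw -13.96 rot [ 1.800e+02 -6.000e-02 -1.396e+01] F [ 0.  -0.4  5.9] w 54.2 t 6.4 q7 -1.4
shift [-1.000e-04  1.000e-04 -1.695e-01] turn 0.04
```

View pics/w5.png

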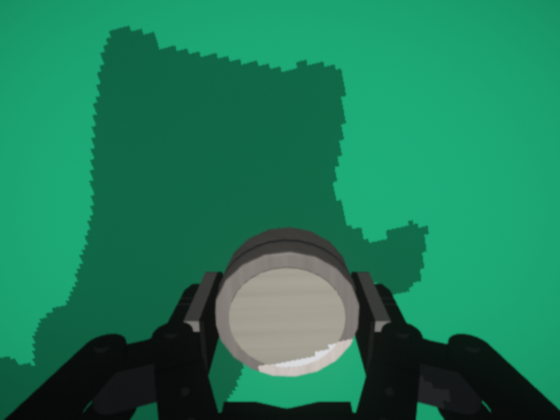

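drive_tool(deltas="0 0 -0.02 0 0.05;0 0 -0.06 0 0.05;0 0 -0.12 0 0.05;0 0 -0.12 0 0.05;0 0 -0.12 0 0.05")

```text
clock: 7.08
eef_pos: [604.3, -202.9, 100.4]
tool_rot: [-3.141, 0.0, -0.243]
force: [-0.3, -0.3, -1.4]
width: 54.3
```

```bash
python3 - <<'E'
from h import *
plan(500.7,58,100,-14)
im=imaging.get_image("wrist"); save(im,"w6")
C=cloud(im); s=ctrl.read_state(); R=Ro.from_euler("xyz",s["tool_rot"]).as_matrix()
T=((C-s["eef_pos"])@R)[im["range_z"]>0]
t=T[(np.hypot(T[:,0],T[:,1])<24)&(T[:,2]>-25)&(T[:,2]<30)]; print(t.mean(0),t.min(0),t.max(0),len(t))
A=np.c_[t[:,:2],np.ones(len(t))]; print("slope",np.linalg.lstsq(A,t[:,2],rcond=None)[0])
E
```

```text
pos [ 604.3 -202.9  100.4] yaw -13.95 rot [-1.7999e+02  2.0000e-02 -1.3950e+01] F [-0.3 -0.3 -1.4] w 54.3 t 7.08 q7 -1.42
shift [-0.1634 -0.2283  0.0005] turn 0.05<stdin>:6: RuntimeWarning: Mean of empty slice.
  ret = um.true_divide(
Traceback (most recent call last):
ValueError: zero-size array to reduction operation minimum which has no identity
```

View pics/w6.png

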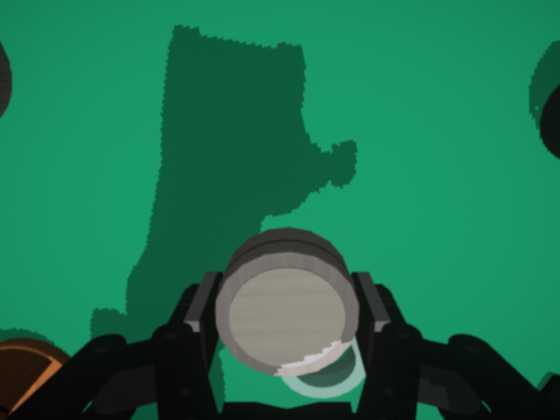

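Tin A is lifted, with its top centred at about (287,312) between the pads. Moving over the tube.

drive_tool(deltas="-0.163 -0.228 0 0 0.05;-0.163 -0.228 0 0 0.05;-0.163 -0.228 0 0 0.05;-0.163 -0.228 0 0 0.05;-0.163 -0.228 0 0 0.05;-0.163 -0.228 0 0 0.05;-0.163 -0.228 0 0 0.05")

```text
clock: 8.0
eef_pos: [501.3, 56.3, 99.3]
tool_rot: [3.14, 0.001, -0.244]
force: [-0.4, -0.0, -0.4]
width: 54.1
```

```bash
cat >> h.py <<'E'
def tincheck(im):
    C=cloud(im); s=ctrl.read_state(); R=Ro.from_euler("xyz",s["tool_rot"]).as_matrix()
    T=((C-s["eef_pos"])@R)[im["range_z"]>0]
    t=T[(np.hypot(T[:,0],T[:,1])<29)&(T[:,2]>-50)&(T[:,2]<-38)&(np.abs(T[:,1])<24)]
    A=np.c_[t[:,:2],np.ones(len(t))]; print("tin in tool: min",t.min(0).round(1),"max",t.max(0).round(1),"fit",np.linalg.lstsq(A,t[:,2],rcond=None)[0].round(3),len(t))
E
python3 - <<'E'
from h import *
plan(500.7,58,0,-14)
im=imaging.get_image("wrist"); save(im,"w7"); tincheck(im)
C=cloud(im);q=C[im["range_z"]>0]
w=q[(np.hypot(q[:,0]-501,q[:,1]-58)<55)&(q[:,2]>66)&(q[:,2]<78)]; print(len(w))
from scipy.optimize import least_squares
if len(w)>50:
    s=least_squares(lambda p:np.hypot(w[:,0]-p[0],w[:,1]-p[1])-39,[500,55],loss="soft_l1").x
    a=np.degrees(np.arctan2(w[:,1]-s[1],w[:,0]-s[0])); print(s,np.percentile(a,[0,1,5,50,95,99,100]))
im=imaging.get_image("top"); save(im,"t7")
im=imaging.get_image("scene"); save(im,"s7")
E
```

```text
pos [501.3  56.3  99.3] yaw -13.99 rot [ 1.7992e+02  6.0000e-02 -1.3990e+01] F [-0.4 -0.  -0.4] w 54.1 t 8.0 q7 -1.8
shift [-0.0009 -0.0017  0.0993] turn 0.01
tin in tool: min [-28.6 -24.  -46.5] max [ 27.9  24.  -38. ] fit [ 2.2000e-02  2.0000e-03 -4.4249e+01] 14126
1622
[500.2855338   58.90021469] [-62.34280349 -60.89419156 -56.61984469 -12.98196473  31.43457545
  35.84070141  37.15519159]
```

View pics/w7.png

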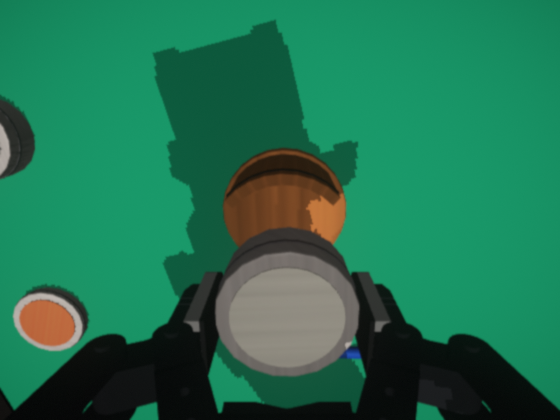

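View pics/s7.png

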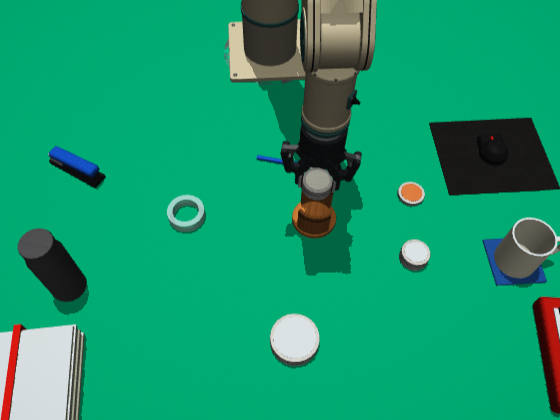

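drive_tool(deltas="-0.0015 -0.002 0 -0.5 0.05;-0.0015 -0.002 0.015 -0.5 0.05;-0.0015 -0.002 0.035 -0.5 0.05;-0.0015 -0.002 0.055 -0.5 0.05;-0.0015 -0.002 0.075 -0.5 0.05;-0.0015 -0.002 0.09 -0.5 0.05;-0.0015 -0.002 0.098 -0.5 0.05;-0.0015 -0.002 0.1 -0.5 0.05;-0.0015 -0.002 0.1 -0.5 0.05")

```text
clock: 9.28
eef_pos: [500.9, 59.6, 0.3]
tool_rot: [-3.141, -0.001, -0.235]
force: [0.1, 0.2, -1.7]
width: 54.0
```

```bash
python3 - <<'E'
from h import *
plan(500.5,58.5,-7,-13.5)
im=imaging.get_image("wrist"); save(im,"w8"); tincheck(im)
E
```

```text
pos [5.009e+02 5.960e+01 3.000e-01] yaw -13.45 rot [-1.7999e+02 -4.0000e-02 -1.3450e+01] F [ 0.1  0.2 -1.7] w 54.0 t 9.28 q7 -1.76
shift [-0.0001  0.0012  0.0073] turn 0.05
tin in tool: min [-28.3 -24.  -46.5] max [ 20.7  24.  -42.3] fit [-6.0000e-03  2.0000e-03 -4.4443e+01] 11572
```

View pics/w8.png

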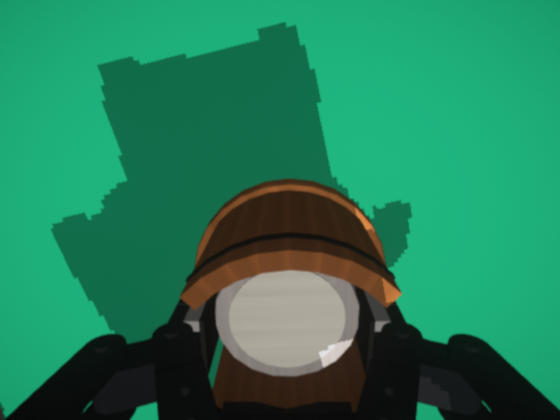

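The tin is inside between the walls with no contact. Lowering slowly to the floor.

drive_tool(deltas="0 0.001 0.003 0 0.05;0 0.001 0.005 0 0.05;0 0.001 0.006 0 0.05;0 0.001 0.007 0 0.05;0 0.001 0.0075 0 0.05;0 0.001 0.0075 0 0.05")

```text
clock: 10.07
eef_pos: [500.4, 58.6, -7.5]
tool_rot: [3.142, -0.0, -0.235]
force: [-0.3, -0.0, 0.0]
width: 54.3
```

drive_tool(deltas="0 0 0.0005 0 0.05;0 0 0.001 0 0.05;0 0 0.0015 0 0.05;0 0 0.0015 0 0.05")

```text
clock: 10.58
eef_pos: [500.5, 58.7, -7.5]
tool_rot: [-3.141, -0.001, -0.235]
force: [-2.7, 0.8, 16.7]
width: 54.2
```

Contact with the floor at TCP z = -7.5 as expected. Release and rise.

drive_tool(deltas="0 0 -0.001 0 0.075;0 0 -0.001 0 0.075;0 0 -0.001 0 0.075;0 0 -0.001 0 0.075;0 0 -0.02 0 0.075;0 0 -0.06 0 0.075;0 0 -0.12 0 0.0854;0 0 -0.12 0 0.0854;0 0 -0.12 0 0.0854")

```text
clock: 11.7
eef_pos: [500.0, 58.8, 110.9]
tool_rot: [-3.142, 0.0, -0.235]
force: [0.6, 0.3, -0.0]
width: 85.5
```

```bash
python3 - <<'E'
from h import *
plan(600.7,243.5,112,-13.5)
im=imaging.get_image("wrist"); save(im,"w9")
C=cloud(im);q=C[im["range_z"]>0]; t=q[(np.hypot(q[:,0]-500,q[:,1]-58)<27)&(q[:,2]>25)&(q[:,2]<50)]
print(len(t)); A=np.c_[t[:,:2]-[500.5,58.5],np.ones(len(t))]; print(np.linalg.lstsq(A,t[:,2],rcond=None)[0],t[:,2].std())
im=imaging.get_image("top"); save(im,"t9")
E
```

```text
pos [500.   58.8 110.9] yaw -13.44 rot [-1.800e+02  1.000e-02 -1.344e+01] F [ 0.6  0.3 -0. ] w 85.5 t 11.7 q7 -1.79
shift [ 0.055  -0.2031 -0.0011] turn 0.06
4570
[-4.20044071e-03  1.31891433e-02  3.70573275e+01] 1.0537234812890879
```

View pics/w9.png

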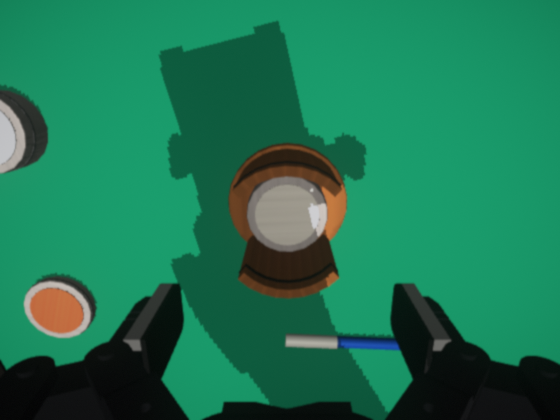

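Tin A lies flat in the tube (top centre at (287,212), z about 37-38). Moving to tin B.

drive_tool(deltas="0.055 -0.203 0 0 0.0854;0.055 -0.203 0 0 0.0854;0.055 -0.203 0 0 0.0854;0.055 -0.203 0 0 0.0854;0.055 -0.203 0 0 0.0854;0.055 -0.203 0 0 0.0854;0.055 -0.203 0 0 0.0854")

```text
clock: 12.68
eef_pos: [600.6, 241.1, 110.7]
tool_rot: [3.14, 0.001, -0.237]
force: [-0.5, 0.2, 0.1]
width: 85.3
```

```bash
python3 - <<'E'
from h import *
im=imaging.get_image("wrist"); save(im,"w10")
C=cloud(im);q=C[im["range_z"]>0]; q=q[np.hypot(q[:,0]-600,q[:,1]-243)<45]
t=q[(q[:,2]>20)&(q[:,2]<34)]; (x,y),r=cv2.minEnclosingCircle(t[:,:2].astype(np.float32)); print(np.median(t[:,2]),x,y,r,t.mean(0),len(t))
plan(x,y,-19.5,-13.5)
E
```

```text
25.06444539703702 599.9360961914062 245.04627990722656 28.022411346435547 [601.22794989 244.78465754  25.0062613 ] 4477
pos [600.8 241.5 111. ] yaw -13.57 rot [ 1.7995e+02  3.0000e-02 -1.3570e+01] F [-0.1  0.1  0.6] w 85.4 t 12.72 q7 -2.05
shift [-0.0016 -0.0034  0.1305] turn -0.07
```

View pics/w10.png

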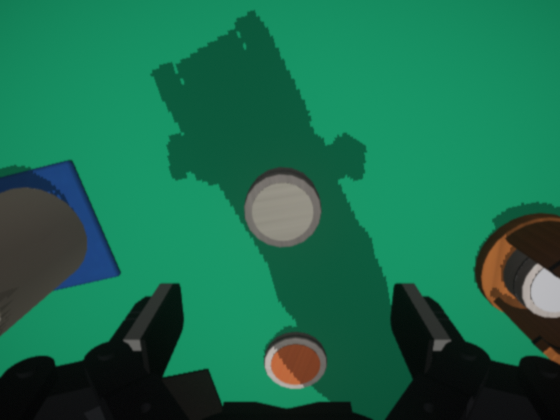

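drive_tool(deltas="-0.001 -0.002 0.04 0 0.0854;-0.001 -0.002 0.08 0 0.0854;-0.001 -0.002 0.11 0 0.0854;-0.001 -0.002 0.124 0 0.0854;-0.001 -0.002 0.13 0 0.0854;-0.001 -0.002 0.13 0 0.0854;-0.001 -0.002 0.13 0 0.05;-0.001 -0.002 0.13 0 0.05;-0.001 -0.002 0.13 0 0.05;-0.001 -0.002 0.13 0 0.05;-0.001 -0.002 0.13 0 0.05;-0.001 -0.002 0.13 0 0.05")

```text
clock: 14.22
eef_pos: [601.5, 245.8, -17.6]
tool_rot: [-3.14, -0.002, -0.235]
force: [-0.6, -1.1, 5.2]
width: 54.1
```

```bash
python3 - <<'E'
from h import *
im=imaging.get_image("wrist"); save(im,"w11"); tincheck(im)
plan(600,245,110,-13.5)
E
```

```text
tin in tool: min [-28.8 -24.  -45. ] max [ 27.3  24.  -38. ] fit [ 1.5000e-02 -0.0000e+00 -4.2508e+01] 13506
pos [601.5 245.8 -17.5] yaw -13.45 rot [-1.7992e+02 -1.0000e-01 -1.3450e+01] F [-1.9 -0.1  5.5] w 54.4 t 14.28 q7 -2.02
shift [-0.0011  0.001  -0.1275] turn 0.05
```

View pics/w11.png

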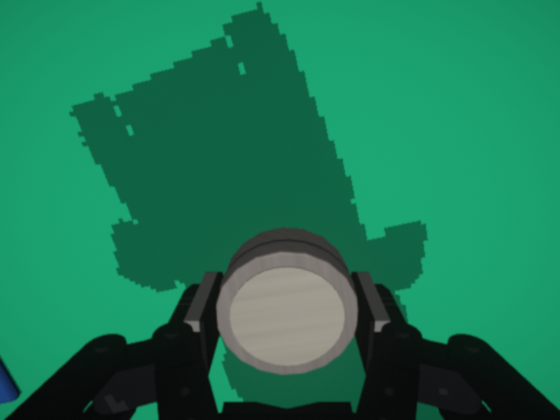

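Tin B is gripped at 54 mm, same as A, with its top centred at (287,312). Lifting.

drive_tool(deltas="0 0 -0.02 0 0.05;0 0 -0.07 0 0.05;0 0 -0.14 0 0.05;0 0 -0.14 0 0.05;0 0 -0.14 0 0.05")

```text
clock: 14.9
eef_pos: [600.6, 245.7, 122.3]
tool_rot: [-3.14, -0.001, -0.235]
force: [0.6, 0.4, -1.1]
width: 54.0
```

```bash
python3 - <<'E'
from h import *
im=imaging.get_image("wrist"); tincheck(im)
plan(500.4,58.6,122,-13.5)
E
```

```text
tin in tool: min [-28.3 -24.  -46. ] max [ 28.  24. -38.] fit [ 1.900e-02  2.000e-03 -4.397e+01] 13642
pos [599.6 245.4 120.7] yaw -13.44 rot [ 1.7997e+02  7.0000e-02 -1.3440e+01] F [-0.2 -0.6 -1.4] w 54.1 t 14.95 q7 -2.06
shift [-0.0531  0.2048 -0.0011] turn 0.06
```

drive_tool(deltas="-0.053 0.205 0 0 0.05;-0.053 0.205 0 0 0.05;-0.053 0.205 0 0 0.05;-0.053 0.205 0 0 0.05;-0.053 0.205 0 0 0.05;-0.053 0.205 0 0 0.05;-0.053 0.205 0 0 0.05;-0.053 0.205 0 0 0.05")

```text
clock: 15.95
eef_pos: [501.6, 59.5, 120.7]
tool_rot: [-3.141, 0.0, -0.233]
force: [0.1, -1.1, -1.7]
width: 54.2
```

```bash
python3 - <<'E'
from h import *
im=imaging.get_image("wrist"); save(im,"w12"); tincheck(im)
plan(500.4,58.6,26,-13.5)
E
```

```text
tin in tool: min [-28.9 -24.  -44.9] max [ 27.1  24.  -38. ] fit [ 1.5000e-02 -1.0000e-03 -4.2483e+01] 13490
pos [501.5  59.3 120.8] yaw -13.37 rot [-1.800e+02  1.000e-02 -1.337e+01] F [-0.4 -0.  -0.3] w 54.3 t 16.0 q7 -1.79
shift [-0.0009  0.0009  0.0948] turn 0.13
```

View pics/w12.png

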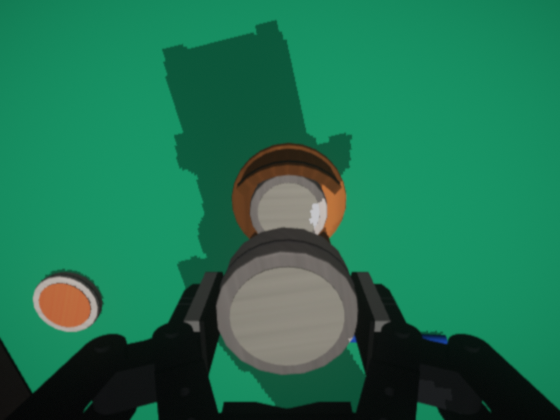

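drive_tool(deltas="-0.0005 0.0005 0 0 0.05;-0.0005 0.0005 0.015 0 0.05;-0.0005 0.0005 0.035 0 0.05;-0.0005 0.0005 0.055 0 0.05;-0.0005 0.0005 0.075 0 0.05;-0.0005 0.0005 0.087 0 0.05;-0.0005 0.0005 0.093 0 0.05;-0.0005 0.0005 0.095 0 0.05;-0.0005 0.0005 0.095 0 0.05")

```text
clock: 17.12
eef_pos: [501.0, 58.1, 26.3]
tool_rot: [-3.141, -0.001, -0.235]
force: [0.4, -0.1, -0.8]
width: 54.2
```

```bash
python3 - <<'E'
from h import *
im=imaging.get_image("wrist"); save(im,"w13"); tincheck(im)
plan(500.4,58.6,20.4,-13.5)
E
```

```text
tin in tool: min [-28.8 -24.  -44.6] max [ 27.3  24.  -38. ] fit [ 1.5000e-02 -1.0000e-03 -4.2415e+01] 13519
pos [501.1  58.1  26.5] yaw -13.45 rot [-1.7998e+02 -5.0000e-02 -1.3450e+01] F [-0.6  0.4 -2.1] w 53.9 t 17.18 q7 -1.75
shift [-0.0008 -0.0003  0.0061] turn 0.05
```

View pics/w13.png

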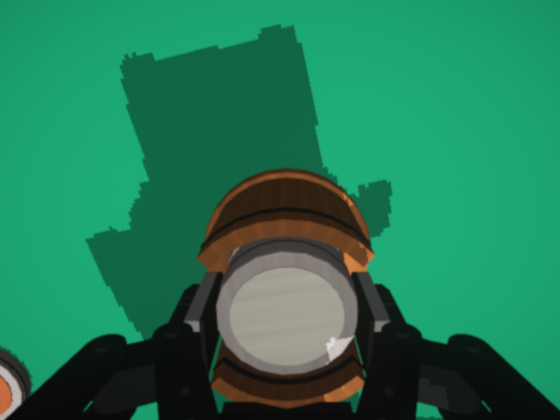

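Tin B is between the walls, about 6 mm above tin A. Lowering slowly.

drive_tool(deltas="0 0 0.002 0 0.05;0 0 0.004 0 0.05;0 0 0.005 0 0.05;0 0 0.006 0 0.05;0 0 0.0065 0 0.05;0 0 0.0065 0 0.05")

```text
clock: 17.92
eef_pos: [500.7, 58.1, 20.4]
tool_rot: [-3.141, -0.0, -0.235]
force: [-2.5, -0.6, 9.0]
width: 53.9
```

Contact at TCP z = 20.4 as predicted (9 N). Release and rise.

drive_tool(deltas="0 0 0 0 0.075;0 0 0 0 0.075;0 0 0 0 0.075;0 0 0 0 0.075;0 0 -0.02 0 0.075;0 0 -0.06 0 0.075;0 0 -0.12 0 0.0854;0 0 -0.12 0 0.0854;0 0 -0.12 0 0.0854")

```text
clock: 19.05
eef_pos: [500.3, 58.2, 139.4]
tool_rot: [-3.141, 0.0, -0.234]
force: [0.0, 0.0, -0.7]
width: 85.5
```

```bash
python3 - <<'E'
from h import *
for n in("wrist","scene"):
    im=imaging.get_image(n); save(im,n+"14")
    C=cloud(im);q=C[im["range_z"]>0]; t=q[(np.hypot(q[:,0]-500.5,q[:,1]-58.5)<26)&(q[:,2]>50)&(q[:,2]<70)]
    A=np.c_[t[:,:2]-[500.5,58.5],np.ones(len(t))]; print(n,len(t),np.linalg.lstsq(A,t[:,2],rcond=None)[0].round(3),t[:,2].std())
plan(500,58,0,-13.5)
c=cv2.resize(im["color"][160:260,250:380,::-1],None,fx=5,fy=5,interpolation=cv2.INTER_CUBIC); cv2.imwrite("pics/s14c.png",c)
E
```

```text
wrist 4198 [-5.0000e-03  2.0000e-03  6.3169e+01] 0.7050338480397957
scene 467 [-4.0000e-03 -1.5000e-02  6.3059e+01] 1.8347848589573619
pos [499.6  58.  138.4] yaw -13.44 rot [ 1.7994e+02  1.4000e-01 -1.3440e+01] F [ 0.1  0.1 -0.4] w 85.2 t 19.15 q7 -1.79
shift [ 0.0008 -0.0002  0.1384] turn 0.06
```

View pics/wrist14.png

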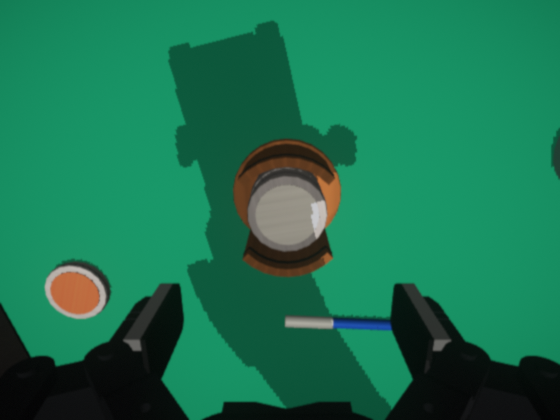

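View pics/s14c.png

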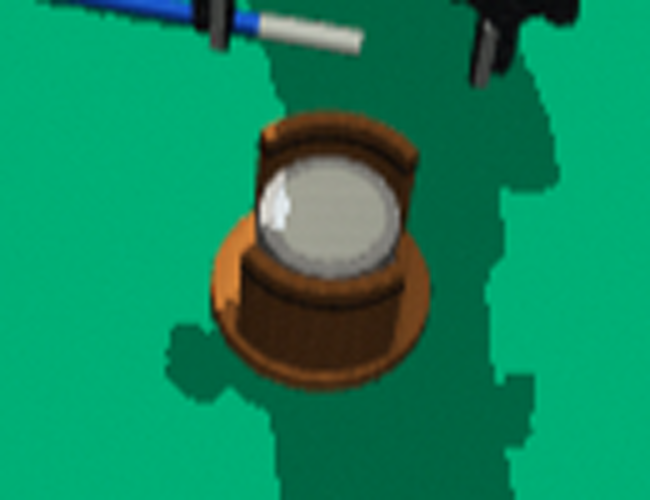

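The stack lies flat with its top at z of about 63.1 mm in cameras that read the desk at -1, so about 64 mm. It is level with the line, and the gripper is clear.

```bash
python3 -c "
from cell import ctrl
print(ctrl.finish_job())"
```

```text
the job is handed in; nothing more can be done
None
```

Both thick narrow tins are now stacked flat in the slotted tube, and I handed the job in at about 19 s of the 54 s allowed. Each was lowered through the top with the jaws in the slots until it touched, with 17 N for the first and 9 N for the second.

- **Final checks:** the top of the stack reads 63.1 mm in both the wrist and scene cameras. Those cameras read the desk about 1 mm low, so the real height is about 64 mm, the height of the black line. The top surface tilts less than 1° and the gripper was clear of everything.
- **First grasp failed:** the fingers closed over the top of tin A and pressed on it with about 16 N, because the fingertips sat about 20 mm farther back than the tool description says. I opened, measured the tips with the wrist camera, went 21 mm deeper and gripped it properly. The tin had not moved.
- **Disagreements:** the gripper read about 54 mm on the 56 mm tins. The cameras differed by 2–3 mm on the tube's position, which is well within the clearance.

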